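Hold a belt tensioner back for a belt change

ROBOT

A 6-joint arm with a two-finger parallel gripper is mounted at the origin on the work surface. World frame = base frame: x ahead of the robot, y to its left, z up, the work surface at z = 0. Lengths are in mm, angles in rad, forces in N, time in s.
With the tool pointing down it reaches from about 350 to 950 mm from the base axis. Payload 17.4 kg.
Tool frame: the origin (TCP) lies between the finger pads; the fingertips stand 11 mm ahead of it and the grasp point (between the pads) lies 8 mm behind it; z points along the fingers, y is the line along which they close (so a half turn about z gives the same grasp; the last joint's range is limited). The gripper opens to 93 mm and grips with 3 to 60 N. Pads are 15 mm wide; open, the fingers measure 128 mm over their backs; the gripper's body (75 mm by 188 mm) begins 65 mm behind the grasp point.
Start: joints at [1.31, 0.116, 1.442, -0, 1.584, -0.038], TCP at [149.157, 658.32, 229.646] pointing down, gripper open.
Joint ranges: [-2.83, 2.83], [-0.83, 2.19], [0.07, 2.5], [-1.14, 4.28], [0.01, 3], [-2.97, 2.97]. Speed limits (rad/s): [1.89, 1.89, 2.22, 3.14, 3.14, 3.14].

INTERFACE

Orientations are given as a unit quaternion [x, y, z, w].
In Python, from station import env, camrig, sensors gives the robot as it stands (env), with the cameras (camrig) and the readings (sensors).
- The arm moves only by the shell command python3 jog.py FILE, which reads ROWS from the file FILE. ROWS is one flat JSON list of numbers that holds 1 to 5 rows one after another, with no inner brackets; each row has 5 numbers: the finger opening in mm, then dx, dy, dz in mm, then a turn about the tool's z in rad; each row shifts and turns the commanded pose from where the row before left it, along the tool's axes as they then stand; what a row does not reach is not made up. A row lasts 1/10 s, in which the tool goes at most 50 mm and 0.15 rad, less where a joint would pass 70% of its speed; a pose out of reach is approached as far as the arm can. The fingers move at their own pace and stop on an object; the grip force is fixed at half the most. Time passes only in rows, so rows that do not move let the fingers close. It prints the time, the measured TCP pose, the force, the opening and the grip force at its end. Input that does not fit is refused with a message, and nothing moves.
- sensors.read_state(): the state, without advancing time (a new reading comes with each control period).
- camrig.grab_frame(name): name is "scene" or "top" or "wrist"; returns a dict with "color" (480x640x3 uint8, red, green, blue), "fx", "fy", "cx", "cy" (pixels), "world_from_camera" (4x4, takes a point from camera to world coordinates); the wrist camera has in their place "T_tool_cam" (4x4, takes a point from camera to tool coordinates, whose origin is the TCP and whose axes are the flange's). Camera axes: x right, y down, z forward; pixel columns grow to the right and rows downward; lengths in mm; the calibration is good to about 2 mm. The wrist camera is an equidistant fisheye: a pixel r from the principal point sees the ray r / f radians off the axis. A picture is of the moment at which its call begins: read the wrist's pose just before it. There is no depth.
- env.hand_in(): hands the job in; it is judged then, once.
The state is a dict: "t": time; "q": joint angles; "dq": joint speeds; "effort": joint torques, N m; "eef_pos": TCP position; "tool_rot": TCP orientation; "wrist_force": force on the tool from outside, world axes, zero at the start; "moment": the same for the moment, N m; "finger_gap": finger opening in mm; "grip_force": force on a finger pad.
Only numpy, scipy, OpenCV 4.12 (cv2) and the standard library are available. Lean on these libraries where they do the work, as an engineer would, in place of code of your own. Each camera call takes 0.05 s, during which the arm holds its last target. There are 200 camera calls.

TASK

The shaker's belt drive on the lab bench needs a new belt, but a plastic bottle has fallen over in the way of its sprung tensioner arm. First pick that bottle up and stand it upright in the middle of the round rubber mat and let go of it; then move the tensioner arm by its upright post against its spring, well past the ratchet click, and finish while still holding it there with the fingers, because it springs back if let go. Leave everything else on the bench where it is.

Things in the scene. Friction and masses are not known exactly. Their poses are not given: they have to be found in the camera images.
- bottle: The fallen white plastic bottle: square body 54 x 54 mm with rounded edges, straight up to 108 mm from the base, then a round shoulder, neck and screw cap (38 mm in diameter) to 150 mm; about 0.2 kg. It lies on one flat side between the tensioner's post and the mat, its base in the path of the post. Origin: centre of its underside (base); z axis from base to cap, so z is level while it lies.
- mat: Round black rubber mat, 110 mm in diameter, 5 mm thick, fixed flat on the bench. Origin: centre of its underside, on the bench.
- drive: Belt drive with its cover off: aluminium plate 220 (x) x 260 (y) x 12 mm fixed on the bench, its front edge towards the robot, with a grey motor (up to 99 mm high) and a driven pulley on its right half and the tensioner arm on its left half. Origin: centre of the plate's underside; x away from the robot, y to the left.
- tensioner (a joint): Swing of the tensioner arm about its upright pivot, rad. 0: sprung rest, pointing to the robot and right; grows as the post moves left (clockwise from above). Spring at the post: 4 N at rest, 12 N at the end; the pawl adds a click of about 3 N more from 0.32, peaking before 0.42, passed at 0.52; hard stop 0.75. The click does not hold: let go, it springs back to 0.
- post_top (a point): Centre of the top of the upright steel post at the tensioner arm's end: round, 18 mm in diameter, rising from the bar (44 mm above the bench) to 110 mm above the bench, where this point is. It moves with the arm on a circle of 150 mm radius about the pivot.
- pivot (a point): Point on the tensioner's vertical pivot axis, at the top of its hub, 48 mm above the bench. From it the steel arm runs to the post: a level bar 24 mm wide, 30 to 44 mm above the bench, with a black idler wheel on it (40 mm in diameter, centre 85 mm from the pivot, top at 65 mm).
- screwdriver: Bystander: screwdriver, 150 mm long, lying at the left beyond the mat. Origin on the underside.
- dish: Bystander: small white dish, 70 mm in diameter, 18 mm high, near the robot. Origin: centre of the underside.
- wrench: Bystander: steel wrench 140 mm long lying at the right. Origin on the underside.
- beaker: Bystander: glass beaker, 70 mm in diameter, 90 mm high, beyond the mat. Origin: centre of the underside.
- bottle2: Bystander: a second white bottle of the same make (54 x 54 x 150 mm), already standing, at the far left. Origin: centre of the underside.
- jar: Bystander: amber glass jar with black cap, 64 mm in diameter, 80 mm high, at the right. Origin: centre of the underside.

How it is judged (in metres and radians):
On the way, in this order (a step that is already met when the one before it is completed fails the run):
1. the fallen bottle stands upright on the rubber mat, let go (angle between bottle's own z axis and vertical below 0.12 rad and horizontal distance between bottle and mat below 0.035 m and height (world z) of bottle between 0.001 and 0.012 m and contact force between the fingers and bottle below 0.05 N and linear speed of bottle below 0.03 m/s), for 0.3 s.
2. the fingers hold the tensioner arm past its click (value of joint tensioner above 0.54 rad and contact force between the fingers and tensioner above 2 N), for 0.2 s.
At the end, for the whole second after the job is handed in: The bottle stands upright (within 0.12 rad) on the mat, its base centre within 35 mm of the mat's centre, touched by neither robot nor tensioner; the fingers hold the tensioner still past its click (joint above 0.54 rad) with more than 2 N on it (all of step 2 and angle between bottle's own z axis and vertical below 0.12 rad and horizontal distance between bottle and mat below 0.035 m and height (world z) of bottle between 0.001 and 0.012 m and linear speed of bottle below 0.03 m/s and contact force between the arm and bottle below 0.05 N and velocity of joint tensioner between -0.05 and 0.05 rad/s and contact force between bottle and tensioner below 0.05 N); the arm keeps its last pose, push and grip.
It fails at once if another loose thing on the bench is pushed more than 30 mm from its place (distance of any of screwdriver, dish, wrench, beaker, bottle2, jar from where it was at the start of the episode above 0.03 m).
It fails at once if a standing bystander is tipped over (angle between any of dish, beaker, bottle2, jar's own z axis and vertical above 0.5 rad).
It also fails if it takes over 54 s, if anything falls off the work surface, if the arm or the gripper's body presses on something with over 40 N, if the wrist force passes 120 N, or if a joint passes its speed limit or range.

## Working session

There is one attempt and no reset: what is moved stays moved. The work goes in short steps, Python scripts to look and compute and a shell command to move; the robot and the scene stay as the last step left them, time stands still between calls to the robot, and variables do not carry over. Pictures are saved under pics/ and viewed, at most 10 in all, crops included, and the job is handed in when it is done.

```bash
mkdir -p pics; ls; python3 - <<'E'
from station import env, camrig, sensors
import cv2,json,pickle
s=sensors.read_state();print(s)
for n in("scene","top"):
    f=camrig.grab_frame(n);cv2.imwrite(f"pics/{n}.png",f["color"][:,:,::-1]);pickle.dump(f,open(n+".pkl","wb"))
    print(n,f["fx"],f["fy"],f["cx"],f["cy"],f["world_from_camera"])
E
```

```text
jog.py
pics
station.py
{'t': 0.0, 'q': array([ 1.31017688e+00,  1.16504813e-01,  1.44228323e+00, -3.75588611e-06,
        1.58394187e+00, -3.78225057e-02]), 'dq': array([ 4.98982649e-04, -2.26714387e-03,  1.09278235e-03,  9.04486261e-05,
       -1.89831398e-04, -2.24577514e-03]), 'effort': array([ 1.27043393e-03, -7.21275187e+01, -6.22589564e+01,  7.81139103e-02,
        2.40548921e-02, -1.44017836e-04]), 'eef_pos': array([149.12489826, 658.13608887, 228.88130508]), 'tool_rot': array([ 1.11168219e-01,  9.93801441e-01, -5.62589707e-04, -8.26799937e-05]), 'wrist_force': array([ 0.51716111, -0.10182711,  0.52347239]), 'moment': array([-0.01306879, -0.0188711 ,  0.00089898]), 'grip_force': 0.0, 'finger_gap': 92.47778515157957}
scene 511.6590894198988 511.6590894198988 316.63706101720584 226.79042136420287 [[ 2.33165783e-01  7.58415341e-01 -6.08637731e-01  1.33652609e+03]
 [ 9.72420865e-01 -1.78240354e-01  1.50426188e-01 -1.93254041e+02]
 [ 5.60172433e-03 -6.26926269e-01 -7.79058454e-01  1.06463671e+03]
 [ 0.00000000e+00  0.00000000e+00  0.00000000e+00  1.00000000e+00]]
top 613.8781668657708 613.8781668657708 319.3732362771321 234.97079135532368 [[ 5.79341077e-03 -9.94864507e-01  1.01049733e-01  4.73762536e+02]
 [-9.99868799e-01 -7.29171224e-03 -1.44643137e-02 -6.33836070e-01]
 [ 1.51268579e-02 -1.00952677e-01 -9.94776224e-01  1.54704912e+03]
 [ 0.00000000e+00  0.00000000e+00  0.00000000e+00  1.00000000e+00]]
```

View pics/top.png

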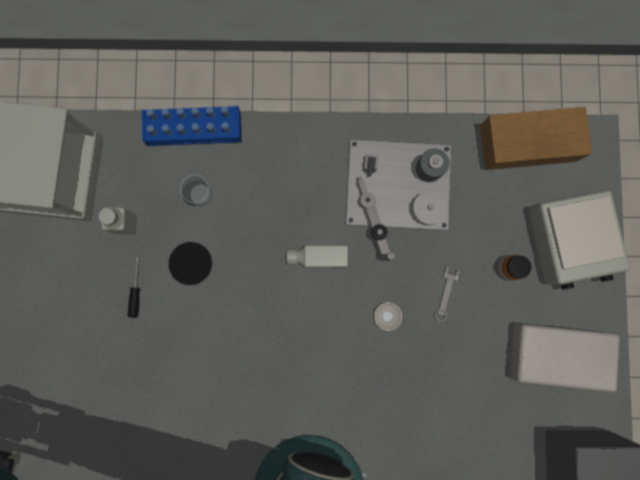

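View pics/scene.png

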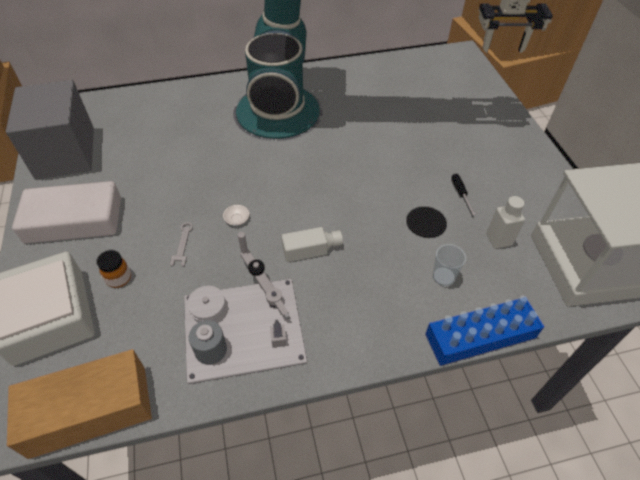

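The top view shows the bottle lying with its cap at about (292,257) and its base at (348,257), the mat at (190,263), the pivot at (366,199) and the post near (390,256). In the scene view the cap is at (335,239) and the post top at (242,236). I'll zoom in for exact pixels.

```bash
cat > h.py <<'E'
import pickle,numpy as np
def ray(n,u,v):
    f=pickle.load(open(""+n+".pkl","rb"));T=f["world_from_camera"]
    return T[:3,3],T[:3,:3]@np.array([(u-f["cx"])/f["fx"],(v-f["cy"])/f["fy"],1])
def at(n,u,v,z):
    o,d=ray(n,u,v);return (o+d*(z-o[2])/d[2])[:2].round(1)
E
python3 - <<'E'
import cv2,numpy as np
a=cv2.imread("pics/top.png")[180:280,270:410];b=cv2.imread("pics/scene.png")[200:290,220:360]
a=cv2.resize(a,None,fx=5,fy=5,interpolation=cv2.INTER_CUBIC)
cv2.imwrite("pics/c1.png",a)
cv2.imwrite("pics/c2.png",cv2.resize(b,None,fx=5,fy=5,interpolation=cv2.INTER_CUBIC))
im=cv2.imread("pics/top.png")
g=im[235:292,160:220].max(2)<25;ys,xs=np.nonzero(g);print("mat",xs.mean()+160,ys.mean()+235,g.sum(),np.ptp(xs),np.ptp(ys))
E
```

```text
mat 190.36879432624113 263.49645390070924 141 36 36
```

View pics/c1.png

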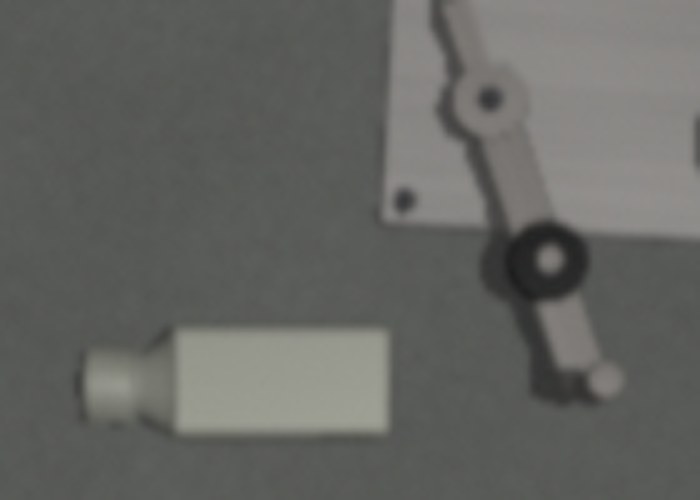

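View pics/c2.png

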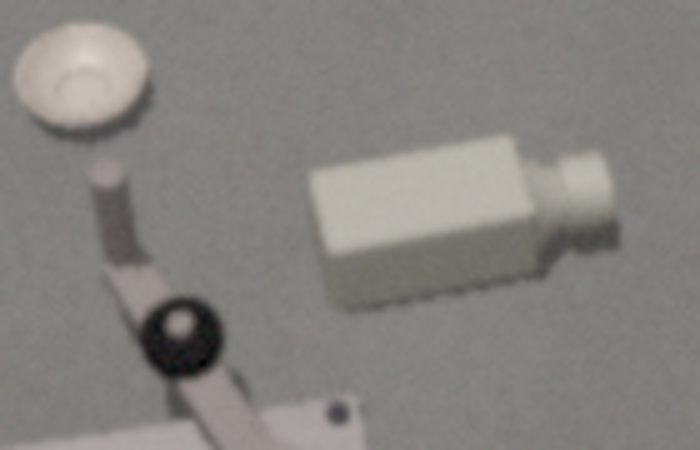

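Crop 1 shows the bottle body's corners at (177,328)-(388,433), the cap over x 85-135 and y 347-422, the hub at (490,98) and the post top at (606,380). In crop 2 the post top is at (108,172) and the body's top corners are at (312,172), (512,138), (532,213) and (328,248).

```bash
python3 - <<'E'
from h import *
t=lambda x,y,z:at("top",270+(x+.5)/5-.5,180+(y+.5)/5-.5,z)
s=lambda x,y,z:at("scene",220+(x+.5)/5-.5,200+(y+.5)/5-.5,z)
print("body",[t(x,y,54) for x,y in((177,328),(388,328),(388,433),(177,433))])
print("body scene",[s(x,y,54) for x,y in((512,138),(532,213),(312,172),(328,248))])
print("cap end/rear/mid",t(85,384,27),t(135,384,27),t(110,347,27),t(110,422,27))
P=t(606,380,110);V=t(490,98,48);print("post",P,s(108,172,110),"pivot",V,np.linalg.norm(P-V))
print("mat",at("top",190.4,263.5,5),at("scene",427,222,5))
E
```

```text
body [array([600.1,  12.6]), array([600.8, -90.5]), array([549.5, -90.5]), array([548.8,  12.2])]
body scene [array([551.4,  14.8]), array([599.9,  13. ]), array([549.7, -88. ]), array([597.8, -89.5])]
cap end/rear/mid [574.2  58.2] [574.4  33.4] [592.7  46. ] [555.4  45.6]
post [ 572.3 -189.6] [ 571.2 -187.8] pivot [ 715.8 -141.2] 151.44243130642087
mat [556.2 299.7] [560.4 303.4]
```

```bash
echo '[93, 0, 0, 0, 0.15, 93, 0, 0, 0, 0.15, 93, 0, 0, 0, 0.15, 93, 0, 0, 0, 0.15, 93, 0, 0, 0, 0.15]' > mv.in && python3 jog.py mv.in; echo '[93, 0, 0, 0, 0.15, 93, 0, 0, 0, 0.15, 93, 0, 0, 0, 0.15, 93, 0, 0, 0, 0.149, 93, 0, 0, 0, 0]' > mv.in && python3 jog.py mv.in
echo '[93, -40, 28, 0, 0, 93, -40, 28, 0, 0, 93, -40, 28, 0, 0, 93, -40, 28, 0, 0, 93, -40, 28, 0, 0]' > mv.in && python3 jog.py mv.in
echo '[93, -40, 28, 0, 0, 93, -40, 28, 0, 0, 93, -40, 28, 0, 0, 93, -40, 28, 0, 0, 93, -40, 28, 0, 0]' > mv.in && python3 jog.py mv.in
```

```text
t: 0.6
eef_pos: [149.1, 658.2, 229.2]
tool_rot: [0.47, 0.883, -0.0, 0.0]
wrist_force: [-0.5, 0.1, -0.3]
finger_gap: 93.0
grip_force: 0.0
t: 1.1
eef_pos: [149.1, 658.2, 229.2]
tool_rot: [0.708, 0.706, -0.0, 0.0]
wrist_force: [-0.4, -0.4, 0.2]
finger_gap: 92.6
grip_force: 0.0
t: 1.6
eef_pos: [289.6, 456.4, 229.5]
tool_rot: [0.705, 0.709, 0.0, 0.0]
wrist_force: [1.4, 0.7, -0.5]
finger_gap: 93.2
grip_force: 0.0
t: 2.1
eef_pos: [429.4, 256.2, 229.7]
tool_rot: [0.705, 0.709, 0.0, 0.0]
wrist_force: [1.2, 0.5, -0.4]
finger_gap: 93.0
grip_force: 0.0
```

```bash
echo '[93, -40, 29, 0, 0, 93, -40, 29, 0, 0, 93, -40, 29, 0, 0, 93, -40, 29, 0, 0, 93, -48, 29, 0, 0]' > mv.in && python3 jog.py mv.in
echo '[70, 0, 0, 40, 0, 60, 0, 0, 40, 0, 60, 0, 0, 40, 0, 60, 0, 0, 30, 0, 60, 0, 0, 0, 0]' > mv.in && python3 jog.py mv.in
```

```text
t: 2.6
eef_pos: [571.3, 53.2, 229.5]
tool_rot: [0.706, 0.709, 0.0, -0.0]
wrist_force: [0.5, 0.6, -0.1]
finger_gap: 92.8
grip_force: 0.0
t: 3.1
eef_pos: [568.2, 54.9, 75.3]
tool_rot: [0.706, 0.708, -0.002, -0.002]
wrist_force: [0.0, -0.5, 0.9]
finger_gap: 61.0
grip_force: 0.0
```

```bash
echo '[60, -4, 3, 20, 0, 60, -3, 3, 20, 0, 60, 0, 0, 15, 0, 60, 0, 0, 0, 0, 60, 0, 0, 0, 0]' > mv.in && python3 jog.py mv.in
python3 - <<'E'
from station import env, camrig, sensors
import cv2,pickle
print(sensors.read_state()["eef_pos"])
w=camrig.grab_frame("wrist");s=camrig.grab_frame("scene")
cv2.imwrite("pics/w1.png",cv2.hconcat([cv2.resize(w["color"],(400,300)),cv2.resize(s["color"][160:310,220:420],(400,300))])[:,:,::-1])
E
```

```text
t: 3.6
eef_pos: [576.8, 48.3, 25.8]
tool_rot: [0.707, 0.707, 0.0, 0.0]
wrist_force: [-0.5, -0.5, 0.4]
finger_gap: 60.3
grip_force: 0.0
[576.75578158  48.26014992  25.75984539]
```

View pics/w1.png

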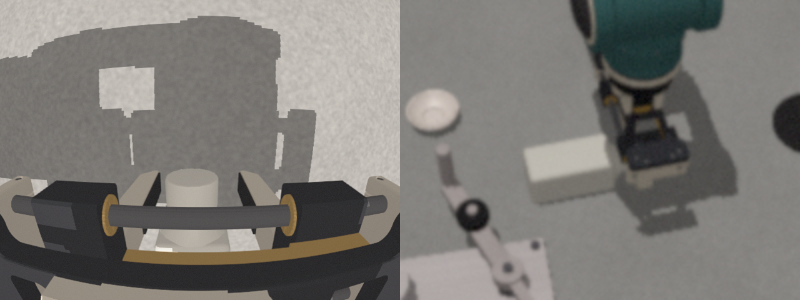

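The wrist view shows the cap centred between the open fingers, at about (192,190). I'll close on it and lift.

```bash
echo '[60, 0, -1, 5, 0, 36, 0, 0, 0, 0, 36, 0, 0, 0, 0, 36, 0, 0, 0, 0, 36, 0, 0, 0, 0]' > mv.in && python3 jog.py mv.in; echo '[36, 0, 0, 0, 0, 36, 0, 0, -10, 0, 36, 0, 0, -20, 0, 36, 0, 0, -30, 0, 36, 0, 0, 0, 0]' > mv.in && python3 jog.py mv.in;echo '[36, 0, 0, -40, 0, 36, 0, 0, -40, 0, 36, 0, 0, -40, 0, 36, 0, 0, 0, 0, 36, 0, 0, 0, 0]' > mv.in && python3 jog.py mv.in
cat > look.py <<'E'
from station import env, camrig, sensors
import cv2,sys,pickle
s=sensors.read_state();print(s["t"],s["eef_pos"].round(1),s["finger_gap"],s["grip_force"])
x,y=int(sys.argv[2]),int(sys.argv[3])
w=camrig.grab_frame("wrist");f=camrig.grab_frame("scene");pickle.dump(f,open("scene.pkl","wb"));c=f["color"][y:y+150,x:x+200]
cv2.imwrite(f"pics/{sys.argv[1]}.png",cv2.hconcat([cv2.resize(w["color"],(320,240)),cv2.resize(c,(320,240),interpolation=cv2.INTER_CUBIC)])[:,:,::-1])
E
python3 look.py w2 220 130
```

```text
t: 4.2
eef_pos: [575.4, 48.1, 19.8]
tool_rot: [0.707, 0.707, 0.0, -0.0]
wrist_force: [-0.8, 0.5, -0.2]
finger_gap: 37.6
grip_force: 27.8
t: 4.7
eef_pos: [577.2, 48.2, 84.4]
tool_rot: [0.707, 0.707, 0.002, 0.002]
wrist_force: [0.4, -0.4, -1.0]
finger_gap: 37.3
grip_force: 29.9
t: 5.2
eef_pos: [575.5, 48.1, 200.0]
tool_rot: [0.707, 0.707, 0.0, 0.0]
wrist_force: [0.2, 1.0, -2.0]
finger_gap: 37.5
grip_force: 30.0
5.2 [575.5  48.1 200. ] 37.53204946366566 29.995113015174866
```

View pics/w2.png

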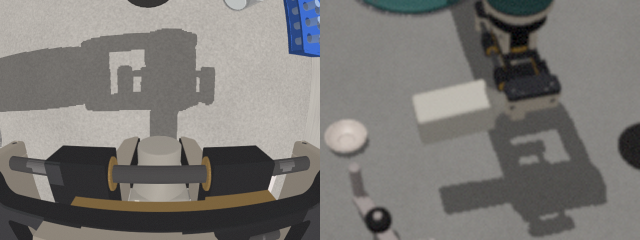

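The bottle is held level at the cap (right half, about (450,100)) and hasn't swung down. I'll see whether the finger command can ease the grip so that it pivots.

```bash
echo '[37, 0, 0, 0, 0]' > mv.in && python3 jog.py mv.in;echo '[37.3, 0, 0, 0, 0]' > mv.in && python3 jog.py mv.in; echo '[37.5, 0, 0, 0, 0]' > mv.in && python3 jog.py mv.in
```

```text
t: 5.4
eef_pos: [574.9, 48.1, 197.9]
tool_rot: [0.707, 0.707, -0.001, -0.001]
wrist_force: [0.7, -0.2, -0.6]
finger_gap: 37.4
grip_force: 14.3
t: 5.5
eef_pos: [575.1, 48.1, 198.5]
tool_rot: [0.707, 0.707, -0.001, -0.001]
wrist_force: [1.0, -1.1, -0.6]
finger_gap: 37.4
grip_force: 9.7
t: 5.6
eef_pos: [575.2, 48.0, 199.0]
tool_rot: [0.707, 0.707, -0.0, -0.0]
wrist_force: [0.6, 0.0, -1.9]
finger_gap: 38.3
grip_force: 7.4
```

The grip force follows the command, so I can loosen it in small steps, using the wrist moment to follow the tilt.

```bash
cat > m.py <<'E'
from station import env, camrig, sensors
import cv2,numpy as np
s=sensors.read_state();print("moment",s["moment"].round(3),"grip",round(s["grip_force"],1))
c=camrig.grab_frame("scene")["color"][130:290,220:400].astype(int)
m=((c.min(2)>150)).astype(np.uint8);n,l,st,ce=cv2.connectedComponentsWithStats(m)
print([(st[i].tolist()) for i in range(1,n) if st[i][4]>60])
E
python3 m.py; echo '[37.7, 0, 0, 0, 0]' > mv.in && python3 jog.py mv.in|tail -1; python3 m.py; echo '[37.8, 0, 0, 0, 0]' > mv.in && python3 jog.py mv.in|tail -1; python3 m.py
```

```text
moment [-0.099  0.087  0.011] grip 7.4
[[78, 62, 29, 39, 483], [3, 75, 26, 20, 395], [52, 150, 21, 10, 137], [3, 155, 38, 5, 117]]
grip_force: 4.1
moment [ 0.037  0.037 -0.019] grip 4.1
[[3, 75, 26, 20, 394], [52, 150, 21, 10, 135], [4, 155, 37, 5, 116]]
grip_force: 2.5
moment [-0.091  0.041  0.021] grip 2.5
[[3, 75, 26, 20, 393], [52, 150, 21, 10, 136], [4, 155, 37, 5, 117]]
```

```bash
echo '[37.7, 0, 0, 0, 0, 37.7, 0, 0, 0, 0, 37.5, 0, 0, 0, 0, 36, 0, 0, 0, 0, 36, 0, 0, 0, 0]' > mv.in && python3 jog.py mv.in|tail -2; python3 look.py w3 220 130
```

```text
finger_gap: 37.0
grip_force: 30.0
6.45 [575.4  48.1 199.6] 36.971406993643036 29.99958872795105
```

View pics/w3.png

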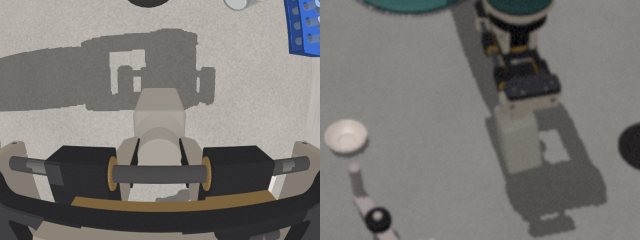

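The bottle has swung to near vertical (right half, body from (515,105) to (520,172)). I'll compare its tilt with a true vertical.

```bash
python3 - <<'E'
from h import *
f=pickle.load(open("scene.pkl","rb"));Ti=np.linalg.inv(f["world_from_camera"])
def pr(p):
    c=Ti@np.r_[p,1];return np.array([f["fx"]*c[0]/c[2]+f["cx"],f["fy"]*c[1]/c[2]+f["cy"]])
g=np.array([575,48,207.])
for th in(-.3,0,.3):
    a=np.array([0,-np.sin(th),-np.cos(th)]);n=np.array([0,np.cos(th),-np.sin(th)])
    q=[]
    for d in(32,140):
        for sx in(27,-27):
            for sy in(27,-27): q.append(((pr(g+a*d+np.array([sx,0,0])+n*sy)-[220,130])*1.6+[320,0]).round().tolist())
    print(th,q)
E
```

```text
-0.3 [[539.0, 117.0], [504.0, 130.0], [529.0, 90.0], [495.0, 103.0], [555.0, 158.0], [522.0, 170.0], [545.0, 132.0], [513.0, 144.0]]
0 [[533.0, 122.0], [497.0, 129.0], [523.0, 95.0], [488.0, 102.0], [529.0, 168.0], [495.0, 175.0], [520.0, 142.0], [487.0, 148.0]]
0.3 [[526.0, 126.0], [492.0, 125.0], [516.0, 100.0], [483.0, 98.0], [502.0, 174.0], [470.0, 174.0], [494.0, 147.0], [462.0, 147.0]]
```

```bash
python3 - <<'E'
import cv2
f=__import__("pickle").load(open("scene.pkl","rb"))["color"][170:250,300:390]
cv2.imwrite("pics/z.png",cv2.resize(f,None,fx=6,fy=6,interpolation=cv2.INTER_CUBIC)[:,:,::-1])
E
```

```text
(no output)
```

View pics/z.png

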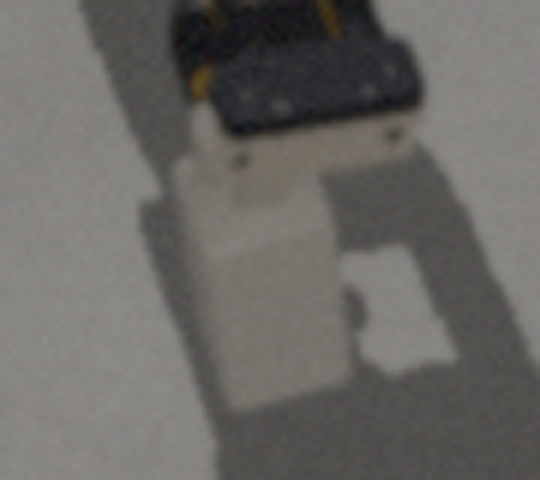

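Its base hangs about 0.15 rad past vertical towards +y. The mat will square it up under an eased grip. Next I'll carry it over.

```bash
echo '[36, 20, 0, 0, 0, 36, 40, -4, 0, 0, 36, 45, -4, 0, 0, 36, 45, -4, 0, 0, 36, 45, -4, 0, 0]' > mv.in && python3 jog.py mv.in|sed -n 2p; echo '[36, 38, -1, 0, 0, 36, 20, 0, 0, 0, 36, 0, 0, 15, 0, 36, 0, 0, 15, 0, 36, 0, 0, 5, 0]' > mv.in && python3 jog.py mv.in; echo '[37, 0, 0, 0, 0, 37.3, 0, 0, 0, 0, 37.5, 0, 0, 0, 0, 37.5, 0, 0, 0, 0]' > mv.in && python3 jog.py mv.in;python3 m.py
```

```text
eef_pos: [559.2, 244.8, 199.8]
t: 7.55
eef_pos: [558.1, 299.6, 161.8]
tool_rot: [0.708, 0.706, -0.002, -0.0]
wrist_force: [-0.3, 0.2, -1.6]
finger_gap: 37.5
grip_force: 30.0
t: 7.95
eef_pos: [558.9, 300.9, 165.3]
tool_rot: [0.708, 0.707, 0.0, 0.0]
wrist_force: [0.2, 0.0, -1.3]
finger_gap: 38.0
grip_force: 7.2
moment [-0.062  0.056 -0.034] grip 7.2
[[3, 74, 26, 21, 399], [52, 150, 21, 10, 143], [3, 155, 38, 5, 120]]
```

```bash
echo '[37.6, 0, 0, 5, 0, 37.6, 0, 0, 5, 0, 37.6, 0, 0, 3, 0, 37.6, 0, 0, 0, 0]' > mv.in && python3 jog.py mv.in|sed -n '2p;4p;6p';for i in 1 2; do :; done; echo '[37.6, 0, 0, 3, 0, 37.6, 0, 0, 0, 0]' > mv.in && python3 jog.py mv.in|sed -n '2p;4p;6p'; python3 look.py w4 330 110
```

```text
eef_pos: [558.4, 301.0, 150.8]
wrist_force: [-0.2, -1.0, -1.0]
grip_force: 5.6
eef_pos: [558.6, 301.1, 148.3]
wrist_force: [-0.1, -0.0, -0.3]
grip_force: 5.6
8.6 [558.6 301.1 148.3] 37.708618074022134 5.597207173705101
```

View pics/w4.png

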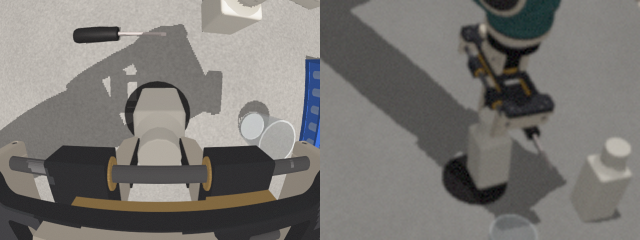

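The bottle is nearly upright just above the mat (base at about (490,185), over the mat at (475,178)). I'll lower it until it makes contact.

```bash
for i in 1; do echo '[37.6, 0, 0, 3, 0, 37.6, 0, 0, 0, 0]' > mv.in && python3 jog.py mv.in|sed -n '2p;4p'; echo '[37.6, 0, 0, 2, 0, 37.6, 0, 0, 0, 0]' > mv.in && python3 jog.py mv.in|sed -n '2p;4p'; echo '[37.6, 0, 0, 2, 0, 37.6, 0, 0, 0, 0]' > mv.in && python3 jog.py mv.in|sed -n '2p;4p'; done; python3 m.py|head -1
```

```text
eef_pos: [558.5, 301.1, 145.3]
wrist_force: [-0.8, -0.2, -0.8]
eef_pos: [558.6, 301.1, 143.4]
wrist_force: [1.5, -0.5, -1.8]
eef_pos: [559.0, 301.4, 142.5]
wrist_force: [-0.2, 1.3, 3.5]
moment [-0.017  0.072  0.022] grip 5.6
```

```bash
echo '[37.6, 0, 0, 2, 0, 37.7, 0, 0, 0, 0, 37.7, 0, 0, 2, 0, 37.7, 0, 0, 0, 0]' > mv.in && python3 jog.py mv.in|sed -n '2p;4p;6p'; python3 - <<'E'
from station import env, camrig, sensors
import cv2,pickle
f=camrig.grab_frame("scene");pickle.dump(f,open("scene.pkl","wb"))
w=camrig.grab_frame("top");pickle.dump(w,open("top.pkl","wb"))
c=f["color"][165:250,390:480]
c=cv2.resize(c,None,fx=6,fy=6,interpolation=cv2.INTER_CUBIC)
cv2.imwrite("pics/last.png",c[:,:,::-1])
E
```

```text
eef_pos: [558.9, 301.3, 138.3]
wrist_force: [-0.4, 0.9, 5.8]
grip_force: 4.1
```

View pics/last.png

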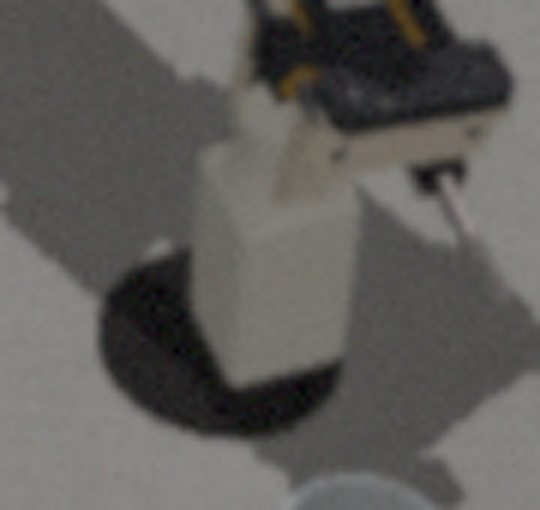

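In the last crop the bottle stands on the mat, with its lower far corners at (235,388) and (343,358) and its upper ones at (253,235) and (357,207). I'll check position and tilt.

```bash
python3 - <<'E'
from h import *
s=lambda x,y,z:at("scene",390+(x+.5)/6-.5,165+(y+.5)/6-.5,z)
print("base",s(235,388,5),s(343,358,5),"top108",s(253,235,113),s(357,207,113))
print("mat left/bottom extremes",s(100,325,5),s(240,437,5))
E
```

```text
base [584.9 298.9] [579.8 352.1] top108 [587.1 285.7] [582.4 333.7]
mat left/bottom extremes [536.9 253. ] [611.1 291. ]
```

The base centre is at y≈325, with about 0.15 rad of lean left. I'll lift it, shift it 22 mm to −y, set it down again, and drag it +y under light pressure to right it before releasing.

```bash
echo '[36, 0, 0, 0, 0, 36, 0, 0, 0, 0, 36, 0, 0, -5, 0, 36, 0, 0, -5, 0, 36, -10, 0, 0, 0]' > mv.in && python3 jog.py mv.in|sed -n '2p;4p;6p'; echo '[36, -12, 0, 0, 0, 36, 0, 0, 0, 0, 36, 0, 0, 3, 0, 36, 0, 0, 2, 0, 36, 0, 0, 0, 0]' > mv.in && python3 jog.py mv.in|sed -n '2p;4p;6p';  echo '[36, 0, 0, 2, 0, 36, 0, 0, 0, 0]' > mv.in && python3 jog.py mv.in|sed -n '2p;4p;6p'
```

```text
eef_pos: [558.7, 291.5, 148.3]
wrist_force: [0.0, 0.3, -1.6]
grip_force: 30.0
eef_pos: [558.4, 279.2, 142.0]
wrist_force: [-0.4, 0.0, -1.9]
grip_force: 30.0
eef_pos: [558.5, 279.2, 140.3]
wrist_force: [0.6, 0.1, -1.8]
grip_force: 30.0
```

```bash
echo '[36, 0, 0, 1.5, 0, 36, 0, 0, 0, 0]' > mv.in && python3 jog.py mv.in|sed -n '2p;4p;6p';  echo '[37.2, 0, 0, 1.5, 0, 37.6, 0, 0, 0, 0]' > mv.in && python3 jog.py mv.in|sed -n '2p;4p;6p'; echo '[37.7, 4, 0, 0, 0, 37.7, 4, 0, 0, 0, 37.7, 4, 0, 0, 0, 37.7, 4, 0, 0, 0, 37.7, 0, 0, 0, 0]' > mv.in && python3 jog.py mv.in|sed -n '2p;4p;6p'
```

```text
eef_pos: [558.6, 279.2, 138.9]
wrist_force: [0.2, 0.6, -1.5]
grip_force: 30.0
eef_pos: [558.9, 279.3, 138.3]
wrist_force: [-1.4, -0.3, 3.6]
grip_force: 5.7
eef_pos: [558.5, 295.7, 137.4]
wrist_force: [-0.2, -0.1, -1.1]
grip_force: 4.0
```

```bash
echo '[37.9, 0, 0, 1, 0, 38.2, 0, 0, 0, 0, 39, 0, 0, 0, 0, 41, 0, 0, 0, 0, 45, 0, 0, 0, 0]' > mv.in && python3 jog.py mv.in|sed -n '2p;4p;5p;6p'; echo '[55, 0, 0, 0, 0, 70, 0, 0, 0, 0, 70, 0, 0, -20, 0, 70, 0, 0, -40, 0, 70, 0, 0, -40, 0]' > mv.in && python3 jog.py mv.in|sed -n '2p;4p;5p;6p'; echo '[60, -40, 0, 0, 0, 60, -50, 0, 0, 0, 60, -50, 0, 0, 0, 60, -50, 0, 0, 0, 60, -50, 0, 0, 0]' > mv.in && python3 jog.py mv.in|sed -n '2p'
python3 - <<'E'
from station import env, camrig, sensors
import cv2,pickle,numpy as np
for n in("scene","top"):
    f=camrig.grab_frame(n);pickle.dump(f,open(n+".pkl","wb"))
c=pickle.load(open("top.pkl","rb"))["color"][235:292,155:225]
for r in c[::2,::2].mean(2).astype(int): print(*[f"{v:3d}" for v in r])
E
```

```text
eef_pos: [558.7, 295.1, 136.7]
wrist_force: [-0.2, 0.0, -0.1]
finger_gap: 43.9
grip_force: 0.0
eef_pos: [558.3, 294.9, 237.4]
wrist_force: [-0.4, 0.5, 0.1]
finger_gap: 69.8
grip_force: 0.0
eef_pos: [558.0, 53.3, 236.8]
 91  90  91  92  91  91  94  93  93  94  94  94  94  94  95  95  94  95  97  96  96  96  94  94  94  95  95  95  94  94  94  94  94  95  94
 91  90  91  93  92  89  91  93  93  92  93  94  93  93  96  95  95  97  97  95  95  97  97  95  95  97  97  96  94  94  94  93  93  94  92
 91  92  93  95  93  91  92  92  93  92  93  95  95  96  96  94  94  96  97  95  97  97  96  95  95  95  96  96  95  94  94  93  94  94  90
 92  93  93  94  93  91  94  93  95  94  95  96  96  95  92  86  73  74  76  80  88  93  94  95  96  96  96  94  95  95  96  95  94  92  92
 92  91  93  94  93  92  93  93  95  94  95  96  87  75  56  40  29  31  31  34  39  51  70  88  96  94  94  94  95  94  95  96  95  93  93
 92  92  91  91  92  92  94  94  93  95  94  78  49  30  26  25  27  27  27  26  26  26  29  49  77  92  94  94  96  95  95  96  96  94  93
 91  92  92  92  94  93  94  94  92  94  
[... 2478 characters left out ...]

 93  95  97  96  96  96  95  96  97  95  95  93  84  61  46  32  29  26  29  34  35  48  71  90  95  94  94  94  93  92  93  94  94  95  93
 95  96  96  98  98  96  95  96  96  96  96  96  97  93  89  79  75  73  75  79  81  90  95  95  96  95  94  94  92  92  92  95  94  94  95
 95  95  96  96  96  96  96  95  95  96  97  97  96  96  96  96  96  95  96  97  95  93  95  95  96  94  93  93  93  95  94  94  93  94  94
 96  96  96  95  94  95  97  96  94  95  96  94  95  96  96  94  95  95  95  96  95  94  94  94  94  95  94  93  93  94  93  95  94  94  94
 96  96  97  96  95  97  97  96  96  96  96  96  96  96  97  96  96  95  95  94  94  93  94  95  94  95  95  92  93  94  95  95  94  94  95
```

```bash
python3 - <<'E'
from h import *
p=lambda i,j,z:at("top",155+2*i,235+2*j,z)
print("cap",p(9.9,11.4,155),"body top L/R",p(6.6,11.5,113),p(18,11.5,113),"base R",p(22,13,5),"mat",p(17.8,14.2,5),p(28.1,14.2,5), "front top/base",p(12,18,113),p(20,19,5))
E
```

```text
cap [560.8 306. ] body top L/R [562.9 330.6] [563.3 277.6] base R [562.6 278.4] mat [556.4 299.2] [556.8 247.7] front top/base [532.8 304.6] [532.5 287.6]
```

The bottle stands upright: cap centre (561,306), base centre about (560,305), body edge vertical, against the mat's centre at about (557,301). Next is the post: I'll go over it and turn the closing line along y.

```bash
echo '[80, -45, 3, 0, 0, 80, -50, 3, 0, 0, 80, -50, 3, 0, 0, 80, -50, 3, 0, 0, 80, -47, 2, 0, 0]' > mv.in && python3 jog.py mv.in|sed -n 2p; echo '[80, 0, 0, 0, 0.15, 80, 0, 0, 0, 0.15, 80, 0, 0, 0, 0.15, 80, 0, 0, 0, 0.15, 80, 0, 0, 0, 0.15]' > mv.in && python3 jog.py mv.in|sed -n 2p; echo '[80, 0, 0, 0, 0.15, 80, 0, 0, 0, 0.15, 80, 0, 0, 0, 0.15, 80, 0, 0, 0, 0.15, 80, 0, 0, 0, 0.15]' > mv.in && python3 jog.py mv.in|sed -n 2p; echo '[80, 0, 0, 0, 0.07, 80, 0, 0, 0, 0]' > mv.in && python3 jog.py mv.in|sed -n 2,3p
python3 - <<'E'
from station import env, camrig, sensors
print(sensors.read_state()["q"].round(2))
E
```

```text
eef_pos: [572.2, -188.2, 236.8]
eef_pos: [572.4, -186.1, 236.6]
eef_pos: [572.4, -186.0, 236.6]
eef_pos: [572.4, -186.1, 236.6]
tool_rot: [1.0, -0.0, 0.0, -0.0]
[-0.36 -0.04  1.6   0.    1.59  1.21]
```

```bash
echo '[80, 0, 3, 40, 0, 80, 0, 0, 40, 0, 80, 0, 0, 40, 0, 80, 0, 0, 37, 0, 80, 0, 0, 0, 0]' > mv.in && python3 jog.py mv.in|sed -n '2p;4p'; echo '[30, 0, 0, 0, 0, 16, 0, 0, 0, 0, 16, 0, 0, 0, 0, 16, 0, 0, 0, 0, 16, 0, 0, 0, 0]' > mv.in && python3 jog.py mv.in; echo '[16, 0, 0, 0, 0, 16, 0, 0, 0, 0, 16, 0, 0, 0, 0]' > mv.in && python3 jog.py mv.in
```

```text
eef_pos: [570.0, -188.4, 74.6]
wrist_force: [-0.1, 0.0, -0.3]
t: 16.25
eef_pos: [572.4, -189.7, 80.5]
tool_rot: [1.0, -0.0, 0.001, 0.0]
wrist_force: [-0.5, -0.6, -0.4]
finger_gap: 44.6
grip_force: 0.0
t: 16.55
eef_pos: [572.1, -189.6, 79.7]
tool_rot: [1.0, -0.0, -0.0, -0.0]
wrist_force: [0.4, -0.6, -0.7]
finger_gap: 20.6
grip_force: 0.0
```

```bash
echo '[10, 0, 0, 0, 0, 10, 0, 0, 0, 0, 10, 0, 0, 0, 0]' > mv.in && python3 jog.py mv.in|sed -n '4,6p'; echo '[10, -2, -8, 0, 0, 10, -2, -8, 0, 0, 10, -2, -8, 0, 0, 10, -1, -8, 0, 0, 10, -1, -8, 0, 0]' > mv.in && python3 jog.py mv.in|sed -n '2p;4,6p'; echo '[10, 0, -8, 0, 0, 10, 0, -8, 0, 0, 10, 1, -8, 0, 0, 10, 1, -8, 0, 0, 10, 2, -8, 0, 0]' > mv.in && python3 jog.py mv.in|sed -n '2p;4,6p'
```

```text
wrist_force: [-0.5, 1.0, 0.7]
finger_gap: 17.6
grip_force: 30.0
eef_pos: [562.7, -150.6, 79.5]
wrist_force: [-12.8, -10.6, 5.4]
finger_gap: 17.5
grip_force: 30.0
eef_pos: [567.2, -110.5, 79.4]
wrist_force: [-7.5, -10.1, 2.6]
finger_gap: 17.4
grip_force: 30.0
```

```bash
echo '[10, 2, -7, 0, 0, 10, 2, -6, 0, 0, 10, 1, -4, 0, 0, 10, 0, 0, 0, 0, 10, 0, 0, 0, 0]' > mv.in && python3 jog.py mv.in; python3 - <<'E'
from station import env, camrig, sensors
import numpy as np,pickle
for i in range(3):
    s=sensors.read_state();d=s["eef_pos"]-[716,-141,0]
    print(s["eef_pos"].round(1),np.arcsin(d[1]/150)+np.arcsin(48.5/150),np.hypot(*d[:2]),s["wrist_force"].round(1),s["dq"].round(3).max())
    f=camrig.grab_frame("top")
pickle.dump(f,open("top.pkl","wb"))
c=f["color"][225:280,330:400].mean(2).astype(int)[::2,::2]
for r in c: print(*[f"{v:3d}" for v in r])
E
```

```text
t: 18.35
eef_pos: [572.3, -93.7, 79.4]
tool_rot: [1.0, -0.0, -0.001, 0.001]
wrist_force: [-8.0, -9.8, 1.1]
finger_gap: 17.7
grip_force: 30.0
[572.3 -93.7  79.4] 0.6503668937913818 151.2851735250736 [-8.  -9.8  1.1] 0.001
[572.3 -93.7  79.4] 0.650211955358293 151.28734659454184 [ -7.8 -10.4   1.6] 0.0
[572.3 -93.7  79.4] 0.6499025613028875 151.28465974054444 [ -7.8 -10.4   0.6] 0.001
 53  53  53  54  48  52  52  51  50  51  49  49  49  48  48  48  47  46  46  46  45  44  43  43  45  49  60  72  96  70  44  55  67  86 107
 54  52  53  55  47  52  51  53  53  53  52  51  51  50  50  51  50  49  48  48  48  47  46  45  45  44  43  43  44  35  43  44  43  41  55
 56  55  54  54  48  53  52  54  53  53  51  52  52  52  51  51  52  51  49  50  50  49  49  49  47  46  46  47  45  35  44  45  46  45  50
 56  55  56  51  48  54  54  55  54  53  52  53  53  52  53  53  53  51  52  51  51  51  49  49  50  49  49  47  47  34  46  48  48  48  53
 55  56  56  48  53  56  56  56  55  56  55  54  54  53  53  54  53  53  53  52  52  52  52  52  51  52  52  50  47  35  49  49  50  50  56
 55  56  55  4
[... 2505 characters left out ...]

 82  81  67  59  58  58  57  59  59  58  70  90  85  82  81  74  67  55  48  43  39  39  40  36  33  29  41  56  57  58  57  64  92  96  94
 95  95  92  66  58  57  57  59  59  58  73  96  94  94  93  93  93  91  88  80  73  64  52  38  29  31  45  57  57  57  57  69  94  96  95
 95  95  90  63  58  58  58  57  57  59  87  94  94  95  95  95  96  94  94  94  94  95  91  58  31  30  51  58  57  56  57  73  93  95  94
 95  95  84  59  57  59  57  58  57  65  92  95  95  95  94  96  95  94  93  94  95  97  93  54  29  30  53  57  57  57  58  78  94  95  96
 94  94  69  58  58  58  57  58  57  74  95  95  95  95  95  96  95  94  96  95  94  95  90  46  30  35  54  57  57  56  58  84  93  95  95
```

The tensioner is at about 0.65 rad (inferred from the TCP position), held still with about 10 N on it, and the bottle is free on the mat, so I'm handing in.

```bash
python3 -c "
from station import env, camrig, sensors
print(env.hand_in())"
```

```text
the job is handed in; nothing more can be done
None
```

The job is handed in, with no verdict shown: by my measurements the bottle stands upright about 5 mm from the mat's centre and let go, and the fingers hold the tensioner post still at about 0.65 rad, past the click.

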